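Start the clamp screw of a socket assembly jig

TASK

On the relay-socket jig, throw the nut lever into the marked notch. Then take the crank handle and turn the clamp screw backward (counter-clockwise seen from above) until it is felt to drop off the end of the thread, turn it forward (clockwise) one full turn from there so that it is started, and finish while still holding the crank handle, at rest, with the lever left in its notch. Leave the mug, the loose socket and the dish of screws where they are.

Things in the scene. Friction and masses are not known exactly. Their poses are not given: they have to be found in the camera images.
- jig: Jig fixed to the table: grey cast base with aluminium deck, deck 60 mm above the table, about 180 deep (x) and 365 mm long (y). Axes: y runs from the screw towards the lever, z up, x away from the robot (yawed up to 0.25 rad). Origin on the table; in jig axes the screw axis is at y -100 mm, the lever pivot at x +45, y +110. A grey socket sits in a nest 72 mm beyond the screw, under a steel strap.
- screw_axis (a point): Axis of the clamp screw, at deck height (60 mm above the table); axes as the jig's. A square dark steel boss, 58 mm wide and 34 mm tall, with a brass nut inside, surrounds it; the screw hangs in it, with a crank arm on top. Crank arm and strap stay lower than the crank handle's sleeve. The thread is right-handed, lead 8 mm.
- lever_pivot (a point): Vertical pivot of the nut lever, at deck height. The lever is a flat steel bar swinging level, 20 to 28 mm above the deck. Below it, on a dark plate let into the deck, are three notches, each a gap between two short steel posts 60 mm from the pivot, 19 mm tall with the plate.
- notch_mark (a point): The mark of the wanted notch: a raised dark bar on the deck, 8 x 26 mm, 12 mm tall with two rivets on it, 112 mm from the pivot, in line with the lever when it is in this notch. It is the notch nearest to the screw. Point at deck height.
- lever_grip (a point): Where to grip the lever's knob: an upright black cylinder, 22 mm diameter, 85 mm from the pivot, reaching from 20 to 66 mm above the deck; this point is on its axis 54 mm above the deck. It travels on an arc about lever_pivot.
- lever (a joint): Lever angle (rad), counter-clockwise positive; at q the bar points from the pivot along the jig's -x turned by q - 0.5. Starts at 0 to 0.3; notches at 0, 0.5 and 1.0 (the marked one), each 0.16 rad wide; stops at -0.08 and 1.2. A spring plunger clicks in; friction holds it where it is left; about 10 N at the knob. It raises the nut (32 mm per rad beyond 0.32): only near 1.0 is it up at the screw.
- sleeve_grip (a point): Where to grip the crank handle: black upright sleeve, 22 mm diameter, 48 mm tall, 45 mm from the screw axis; point on its axis, 30 mm above its lower end, 180 mm above the table plus lift. It spins freely on its pin (the gripper need not turn) and floats along it on light springs (100 N/m, 9 mm down, 17 up), so firmly held at one height it still lets the screw rise 9 and fall 17 mm.
- crank (a joint): Angle of crank and screw (rad), positive counter-clockwise from above, which is backward; unlimited. At 0 the handle is on the jig's -x side of the axis; starts between -1.6 and 1.2. Turning takes about 1 N at the handle. The crank arm lies 9 mm below the sleeve; the pin ends 21 mm above it.
- lift (a joint): Height of screw, crank and strap (m): about -0.0115 while the nut is down. With the lever at 1.0 it rests on the thread's end: it climbs 8 mm per turn backward, and after 1.4 to 4.5 rad (not known beforehand) passes the end and falls by its weight, 3.5 to 4.5 N, from 0.008 to about 0. Forward from there it sinks 8 mm a turn: -0.008 after one. All is lower if the lever stands short of 1.0.
- mug: Bystander: white mug, 76 mm wide, 85 mm tall, on the table beyond the jig. Origin at the centre of its underside.
- dish: Bystander: clear dish of small screws, 75 x 95 mm, 22 mm tall, on the table beyond the jig. Origin at the centre of its underside.
- socket: Bystander: loose grey relay socket, 34 x 76 mm, 40 mm tall, on the table beyond the jig. Origin at the centre of its underside.
- nut: Square brass nut, 44 mm wide, 66 mm tall, loose but captive inside the boss, its top seen from above; not to be touched. Origin at its underside, on the screw's axis.
- screw_foot (a point): Point on the screw's axis at its lower end, inside the nut: 58 mm above the nut's underside right after the drop, 66 mm just before it, 50 mm when started by one turn.

How it is judged:
On the way, in this order (a step that is already met when the one before it is completed fails the run):
1. the lever is in the marked notch (value of joint lever between 0.92 and 1.08 rad), for 0.2 s.
2. the screw is backed up to the end of the thread, the lever still in the notch (all of step 1 and z of screw_foot in the frame of nut above 0.0647 m), for 0.05 s.
3. the screw has dropped off the end of the thread (all of step 1 and z of screw_foot in the frame of nut between 0.0565 and 0.0595 m), for 0.05 s.
At the end, for the whole second after the job is handed in: The screw is one turn into the nut after its drop (its foot 50 mm above the nut's underside, give or take 1.3 mm, which is a sixth of a turn), the lever is within 0.08 rad of the marked notch, the crank is at rest and the fingers still hold its handle with more than 2 N (all of step 1 and z of screw_foot in the frame of nut between 0.0487 and 0.0513 m and contact force between the fingers and sleeve above 2 N and velocity of joint crank between -0.1 and 0.1 rad/s); the arm keeps its last pose, push and grip.
It fails at once if the mug is moved by more than 3 cm (distance of mug from where it was at the start of the episode above 0.03 m).
It fails at once if the dish is moved by more than 3 cm (distance of dish from where it was at the start of the episode above 0.03 m).
It fails at once if the loose socket is moved by more than 3 cm (distance of socket from where it was at the start of the episode above 0.03 m).
It also fails if it takes over 72 s, if anything falls off the work surface, if the arm or the gripper's body presses on something with over 40 N, if the wrist force passes 120 N, or if a joint passes its speed limit or range.

ROBOT

A 6-joint arm with a two-finger parallel gripper is mounted at the origin on the work surface. World frame = base frame: x ahead of the robot, y to its left, z up, the work surface at z = 0. Lengths are in m, angles in rad, forces in N, time in s.
With the tool pointing down it reaches from about 0.35 to 0.85 m from the base axis. Payload 8.1 kg.
Tool frame: the origin (TCP) lies midway between the tips of the shut fingers; the grasp point (between the pads) lies 19 mm behind it; z points along the fingers, y is the line along which they close (so a half turn about z gives the same grasp; the last joint's range is limited). The gripper opens to 85 mm and grips with 20 to 120 N. Pads are 22 mm wide; open, the fingers measure 114 mm over their backs; the gripper's body (76 mm by 85 mm) begins 54 mm behind the grasp point. The pads swing forward as they close: fully open they stand 13 mm farther back than shut.
Start: joints at [1.113, 0.13, 1.488, -0, 1.523, -0.085], TCP at [0.219, 0.559, 0.231] pointing down, gripper open.
Joint ranges: [-2.96, 2.96], [-0.89, 2.26], [0.02, 2.5], [-1.34, 4.48], [0, 2.73], [-2.66, 2.66]. Speed limits (rad/s): [2.39, 2.39, 2.79, 3.14, 3.14, 3.14].

INTERFACE

Orientations are given as a rotation vector (axis times angle).
In Python, from workcell import arm gives the robot as it stands.
- The arm moves only by the tool arm_command, never from a script. Its argument "targets" is text: rows parted by semicolons, each of 4 numbers parted by spaces: the shift along the tool's x, y, z in units of 0.25 m (1.0 is 0.25 m), then the turn about the tool's z in units of 30 degrees (1.0 is 30 degrees). A call has 1 to 20 rows; each row shifts and turns the commanded pose from where the row before left it, along the tool's axes as they then stand; what a row does not reach is not made up. A row lasts 1/10 s, in which the tool goes at most 50 mm and 8.59 degrees, less where a joint would pass 70% of its speed; a pose out of reach is approached as far as the arm can. A call with a number of a shift or a turn outside -1 to 1 is refused whole. A call with a gripper value outside its range is refused whole. "fingers" is the finger opening in mm, from 0 to 85.4, set as the call begins (left out, the last holds). The fingers move at their own pace and stop on an object; "grip_force" is the grip in N (left out, the last holds). Time passes only in rows, so rows that do not move let the fingers close. It gives the time, the measured TCP pose, the force, the opening and the grip force at its end, in the units of the state.
- arm.get_state(): the state, without advancing time (a new reading comes with each control period).
- arm.camera(name): name is "scene" or "top"; returns a dict with "color" (480x640x3 uint8, red, green, blue), "z_map" (480x640 float32, m along the optical axis (not along the pixel's ray), 0 where there is no reading), "intrinsics" (3x3 intrinsics, pixels), "pose" (4x4, takes a point from camera to world coordinates). Camera axes: x right, y down, z forward; pixel columns grow to the right and rows downward; lengths in m; the calibration is good to about 2 mm. A picture is of the moment at which its call begins.
- arm.job_done(): hands the job in; it is judged then, once.
Trained networks look in the newest picture that a camera, given by its name, has taken for a name from the list of things; names that differ only in an ending like _2 or _b are one class to them, and where a whole thing is asked for, a point or a joint stands for the part that bears it (a point fixed in the world has none). Each returns a list of dicts, best first, with "p" (0 to 1); they miss things now and then, are a little off and sometimes report something else, mostly with a low value. They report only what shows in the picture. A call takes as long as a camera call.
- arm.search_frame(camera, query): "rect" ([left, top, right, bottom] in pixels, round what is visible of it).
- arm.tip_of(camera, query): "xy" ([column, row] in pixels: a listed point, or the origin of a listed thing).
The state is a dict: "time_s": time; "qpos": joint angles; "qvel": joint speeds; "joint_efforts": joint torques, N m; "eef_pos": TCP position; "orientation": TCP orientation; "contact_force": force on the tool from outside, world axes, zero at the start; "torque": the same for the moment, N m; "opening": finger opening in m; "grip_force": force on a finger pad.
Only numpy, scipy, OpenCV 4.12 (cv2) and the standard library are available. Lean on these libraries where they do the work, as an engineer would, in place of code of your own. Each camera call takes 0.05 s, during which the arm holds its last target. There are 200 camera calls.

## Working session

There is one attempt and no reset: what is moved stays moved. The work goes in short steps, Python scripts to look and compute and a tool call to move; the robot and the scene stay as the last step left them, time stands still between calls to the robot, and variables do not carry over. Pictures are saved under pics/ and viewed, at most 10 in all, crops included, and the job is handed in when it is done.

Besides the shell and the picture viewer there is one more tool, called after "Call:" as name(argument=value, ...) on one line, values as JSON. arm_command: Moves the arm, as the interface text tells. Shifts and turns lie within -1 to 1; 1 stands for 0.25 m of shift or 30 degrees of turn. Its arguments: {"type":"object","properties":{"targets":{"type":"string"},"fingers":{"type":"number"},"grip_force":{"type":"number"}},"required":["targets"]}

```bash
mkdir -p pics; ls; cat > h.py <<'E'
import numpy as np, cv2
from workcell import arm
from scipy.spatial.transform import Rotation as R
def ray(c,uv):
    K=np.array(c["intrinsics"]);T=np.array(c["pose"])
    d=T[:3,:3]@np.linalg.inv(K)@[uv[0],uv[1],1.];return T[:3,3],d
def at_z(c,uv,z):
    o,d=ray(c,uv);return o+d*(z-o[2])/d[2]
def depth(c,uv):
    z=c["z_map"][int(round(uv[1])),int(round(uv[0]))];o,d=ray(c,uv);return o+d*z
E
python3 - <<'E'
from h import *
s=arm.get_state();print(s)
H=dict(screw_axis=.06,lever_pivot=.06,notch_mark=.06,lever_grip=.114,sleeve_grip=.1685,jig=0,mug=0,dish=0,socket=0)
for n in("top","scene"):
    c=arm.camera(n);cv2.imwrite(f"pics/{n}0.png",c["color"][:,:,::-1])
    print(n,np.round(c["pose"],3).tolist())
    for q,z in H.items():
        for r in arm.tip_of(n,q)[:2]:
            print(q,round(r["p"],2),np.round(r["xy"],1),at_z(c,r["xy"],z).round(4),depth(c,r["xy"]).round(3))
E
```

```text
pics
{'time_s': 0.0, 'qpos': array([ 1.11263384e+00,  1.31156362e-01,  1.48931362e+00,  1.02945653e-05,
        1.52299098e+00, -8.53898353e-02]), 'qvel': array([-0.00060886, -0.0008535 ,  0.00028084,  0.00012325, -0.00025019,
        0.00051668]), 'joint_efforts': array([ 5.64961065e-04, -5.69388270e+01, -5.00559676e+01, -1.21828930e-04,
        1.45654759e-02,  3.17955266e-05]), 'eef_pos': array([0.2182405 , 0.55829963, 0.23022844]), 'orientation': array([-5.82071240e-01, -3.08667723e+00,  2.82221771e-03]), 'contact_force': array([-0.5591611 , -0.02259825,  0.08837587]), 'torque': array([-0.03262156, -0.00299927, -0.0139507 ]), 'grip_force': 0.0, 'opening': 0.08543893235737651}
top [[0.018, -0.974, 0.224, 0.444], [-1.0, -0.018, 0.002, 0.03], [0.002, -0.224, -0.975, 0.945], [0.0, 0.0, 0.0, 1.0]]
screw_axis 0.76 [393.7 288.6] [ 0.535  -0.1122  0.06  ] [ 0.535 -0.112  0.061]
lever_pivot 0.76 [283.7 280.2] [0.5475 0.1064 0.06  ] [0.544 0.104 0.089]
notch_mark 0.56 [318.9 327. ] [0.4578 0.0345 0.06  ] [0.458 0.034 0.069]
lever_grip 0.77 [278.7 325.9] [0.4575 0.1077 0.114 ] [0.457 0.106 
[... 735 characters left out ...]
. ] [0.5455 0.103  0.06  ] [0.551 0.093 0.075]
lever_pivot 0.19 [266.8 176.4] [0.4356 0.1472 0.06  ] [0.468 0.103 0.125]
notch_mark 0.87 [239.2 224.1] [0.4513 0.0306 0.06  ] [0.452 0.03  0.061]
lever_grip 0.73 [265.4 173. ] [0.4557 0.116  0.114 ] [0.463 0.107 0.128]
sleeve_grip 0.56 [199.2 268.2] [ 0.4953 -0.1226  0.1685] [ 0.505 -0.131  0.188]
jig 0.8 [263.3 278.7] [ 0.526  -0.0148  0.    ] [ 0.546 -0.04   0.056]
mug 0.72 [334.9 390.5] [ 0.7338 -0.1307  0.    ] [ 0.734 -0.132  0.005]
mug 0.59 [261.6 276.7] [ 0.5212 -0.0128  0.    ] [ 0.54  -0.036  0.052]
dish 0.98 [351.2 298.3] [0.68   0.0286 0.    ] [0.68  0.028 0.001]
socket 0.96 [387.1 233.2] [ 0.6749  0.1844 -0.    ] [0.681 0.164 0.031]
```

```bash
python3 - <<'E'
import cv2
for n in("top","scene"):
    i=cv2.imread(f"pics/{n}0.png"); cv2.imwrite(f"pics/{n}0c.png",cv2.resize(i[170:400,200:480] if n=="top" else i[120:420,140:440],None,fx=2,fy=2,interpolation=cv2.INTER_CUBIC))
E
```

```text
(no output)
```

View pics/top0c.png

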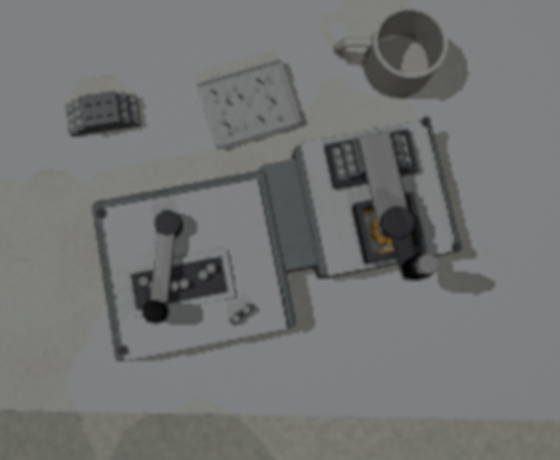

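View pics/scene0c.png

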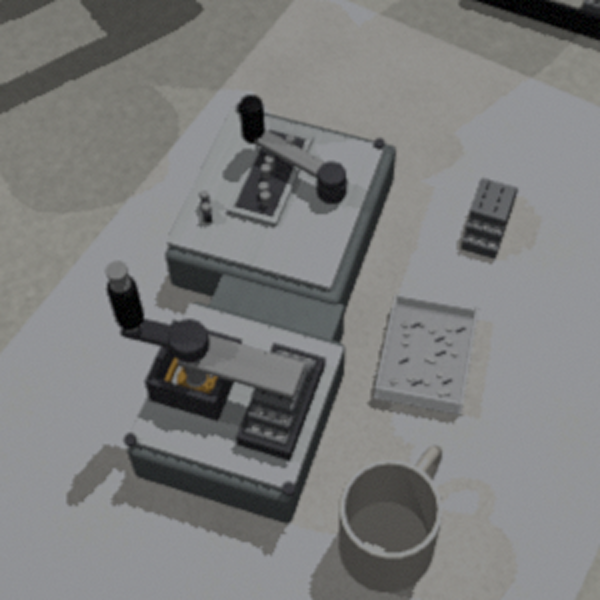

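The pictures agree with the nets (top crop: knob 155,311, pivot 168,222, mark 243,312, sleeve 415,262, screw 395,222). The distances fit a jig yaw of about 0.176 rad and a lever angle of about 0.29. I'm moving above the knob.

Call:
arm_command(targets="-0.0966 -0.0831 0.0075 0;-0.0966 -0.0831 0.0075 0;-0.0966 -0.0831 0.0075 0;-0.0966 -0.0831 0.0075 0;-0.0966 -0.0831 0.0075 0;-0.0966 -0.0831 0.0075 0;-0.0966 -0.0831 0.0075 0;-0.0966 -0.0831 0.0075 0;-0.0966 -0.0831 0.0075 0;-0.0966 -0.0831 0.0075 0;-0.0966 -0.0831 0.0075 0;-0.0966 -0.0831 0.0075 0;-0.0966 -0.0831 0.0075 0;-0.0966 -0.0831 0.0075 0;-0.0966 -0.0831 0.0075 0;-0.0966 -0.0831 0.0075 0;0 0 0 0;0 0 0 0", fingers=85, grip_force=40)

```text
time_s: 2.8
eef_pos: [0.4574, 0.1081, 0.2013]
orientation: [-0.585, -3.086, -0.0]
contact_force: [-0.1, 0.0, -0.3]
opening: 0.0849
grip_force: 0.0
```

```bash
cat >> h.py <<'E'
def tool():
    s=arm.get_state();return s,R.from_rotvec(s["orientation"]).as_matrix()
def go(p):
    s,M=tool();print("t",round(s["time_s"],2),"tcp",s["eef_pos"].round(4),"units",(M.T@(np.array(p)-s["eef_pos"])/.25).round(3))
E
python3 - <<'E'
from h import *
c=arm.camera("scene");cv2.imwrite("pics/s1.png",c["color"][60:420,140:500,::-1])
for q,z in dict(lever_grip=.114,lever_pivot=.06).items():
    for r in arm.tip_of("scene",q)[:2]: print(q,round(r["p"],2),r["xy"],at_z(c,r["xy"],z).round(4))
go([.458,.109,.095]); s,M=tool();print(M.round(3).tolist())
E
```

```text
lever_grip 0.64 [267.2, 174.6] [0.4604 0.1146 0.114 ]
lever_grip 0.19 [306.0, 217.4] [0.5654 0.0688 0.114 ]
lever_pivot 0.83 [305.3, 217.9] [0.5456 0.1007 0.06  ]
t 2.95 tcp [0.457  0.1093 0.2014] units [-0.004  0.     0.425]
[[-0.932, 0.363, -0.0], [0.363, 0.932, 0.0], [0.0, 0.0, -1.0]]
```

View pics/s1.png

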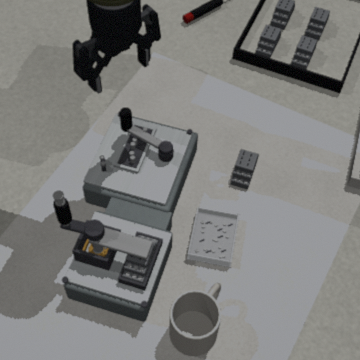

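The gripper (crop 123,77) hangs directly over the knob (crop 127,118). I'm descending and gripping.

Call:
arm_command(targets="0 0 0.07 0;0 0 0.07 0;0 0 0.07 0;0 0 0.07 0;0 0 0.07 0;0 0 0.07 0;0 0 0 0")

```text
time_s: 3.65
eef_pos: [0.455, 0.1092, 0.0939]
orientation: [-0.579, -3.083, 0.002]
contact_force: [-0.1, 0.0, -0.8]
opening: 0.0851
grip_force: 0.0
```

Call:
arm_command(targets="0 0 0 0;0 0 0 0;0 0 0 0;0 0 0 0;0 0 0 0;0 0 0 0;0 0 0 0;0 0 0 0", fingers=10, grip_force=40)

```text
time_s: 4.45
eef_pos: [0.4581, 0.1087, 0.0973]
orientation: [0.582, 3.086, 0.001]
contact_force: [0.4, 1.7, 5.9]
opening: 0.0209
grip_force: 39.0
```

```bash
python3 - <<'E'
from h import *
c=arm.camera("top");cv2.imwrite("pics/t2.png",cv2.resize(c["color"][170:400,200:480,::-1],None,fx=2,fy=2))
s,M=tool();print(s)
for r in arm.tip_of("top","lever_grip")[:2]: print(r,at_z(c,r["xy"],.114))
E
```

```text
{'time_s': 4.5, 'qpos': array([ 1.23822146e-01, -1.16878889e-01,  1.98796699e+00,  2.92354999e-04,
        1.26858614e+00, -1.07421728e+00]), 'qvel': array([ 3.43707380e-04,  9.25725626e-05, -7.49201173e-04,  9.39060438e-04,
       -3.47335213e-04,  4.84885221e-04]), 'joint_efforts': array([-6.42332565e-01, -3.76044095e+01, -4.35309184e+01, -4.38193604e-01,
       -6.47624186e-02,  1.51301333e-02]), 'eef_pos': array([0.45815253, 0.10871877, 0.09734393]), 'orientation': array([5.81952214e-01, 3.08544880e+00, 1.33672626e-03]), 'contact_force': array([-0.41543669,  2.02152017,  4.84785444]), 'torque': array([ 0.24387124,  0.08497804, -0.00599066]), 'grip_force': 38.9642196893692, 'opening': 0.02080694749952057}
```

Call:
arm_command(targets="-0.0073 -0.02 0 -0.1143;-0.0073 -0.02 0 -0.1143;-0.0073 -0.02 0 -0.1143;-0.0073 -0.02 0 -0.1143;-0.0073 -0.02 0 -0.1143;-0.0073 -0.02 0 -0.1143;-0.0073 -0.02 0 -0.1143;-0.0073 -0.02 0 -0.1143;-0.0073 -0.02 0 -0.1143;-0.0073 -0.02 0 -0.1143;-0.0073 -0.02 0 -0.1143;-0.0073 -0.02 0 -0.1143;0 0 0 0;0 0 0 0;0 0 0 0")

```text
time_s: 6.05
eef_pos: [0.4779, 0.0502, 0.0974]
orientation: [-0.54, 3.09, 0.003]
contact_force: [6.1, 8.6, 0.8]
opening: 0.0206
grip_force: 39.1
```

```bash
python3 - <<'E'
from h import *
c=arm.camera("top");cv2.imwrite("pics/t3.png",cv2.resize(c["color"][170:400,200:480,::-1],None,fx=2,fy=2))
s,M=tool();print(s["eef_pos"],s["contact_force"],M.round(3).tolist())
for q,z in dict(lever_grip=.114,sleeve_grip=.185,screw_axis=.06).items():
  for r in arm.tip_of("top",q)[:2]: print(q,r,at_z(c,r["xy"],z))
v=s["eef_pos"][:2]-[.5465,.1045];print(np.linalg.norm(v),np.arctan2(-v[1],-v[0])-.176+.5)
E
```

```text
[0.47789262 0.05020419 0.09738118] [5.8568368  8.16729257 0.98743459] [[-0.941, -0.339, 0.004], [-0.339, 0.941, 0.002], [-0.005, 0.001, -1.0]]
lever_grip {'xy': [390.4, 287.0], 'p': 0.31} [ 0.53225855 -0.09747501  0.114     ]
sleeve_grip {'xy': [250.9, 225.3], 'p': 0.65} [0.62834822 0.15681758 0.185     ]
sleeve_grip {'xy': [411.6, 302.7], 'p': 0.48} [ 0.49887788 -0.12205002  0.185     ]
screw_axis {'xy': [253.5, 225.1], 'p': 0.73} [0.65920821 0.17243887 0.06      ]
screw_axis {'xy': [389.8, 285.8], 'p': 0.63} [ 0.54035899 -0.10457621  0.06      ]
0.08749289793769957 0.9934744248178657
```

View pics/t3.png

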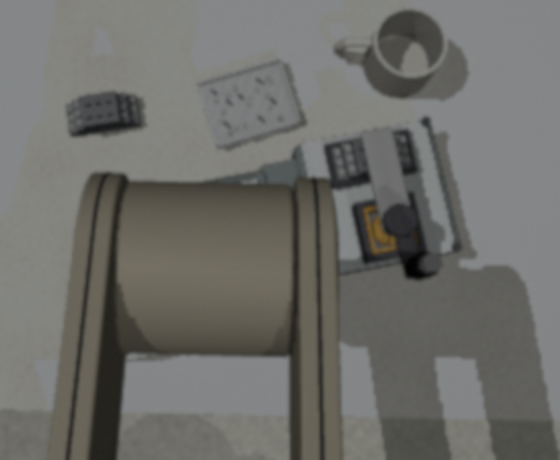

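The gripper has carried the lever to about q = 0.99 by geometry. The sleeve shows at crop (425,262) and the screw hub at (400,220). I'm releasing and rising.

Call:
arm_command(targets="0 0 0 0;0 0 0 0;0 0 0 0;0 0 0 0;0 0 -0.1 0;0 0 -0.15 0;0 0 -0.15 0;0 0 -0.1 0;0 0 -0.1 0;0.1 0.1 0 0;0.1 0.1 0 0;0.1 0.1 0 0;0.1 0.1 0 0;0 0 0 0", fingers=75)

```text
time_s: 7.65
eef_pos: [0.3458, 0.1103, 0.2464]
orientation: [-0.543, 3.094, 0.001]
contact_force: [0.7, -0.3, -0.4]
opening: 0.0752
grip_force: 0.0
```

```bash
python3 - <<'E'
from h import *
for n in("top","scene"):
  c=arm.camera(n)
  cv2.imwrite(f"pics/{n}4.png",cv2.resize(c["color"][170:400,200:480,::-1] if n=="top" else c["color"][120:420,140:440,::-1],None,fx=2,fy=2))
  for q,z in dict(lever_grip=.114,lever_pivot=.06,notch_mark=.06,sleeve_grip=.184,screw_axis=.06).items():
    for r in arm.tip_of(n,q)[:2]: print(n,q,np.round(r["xy"],1),round(r["p"],2),at_z(c,r["xy"],z).round(4),depth(c,r["xy"]).round(3))
go([.5,-.12,.24]);print(tool()[1].round(3))
E
```

```text
top lever_grip [310.9 316. ] 0.6 [0.4764 0.0493 0.114 ] [0.476 0.049 0.127]
top lever_pivot [285.5 285.3] 0.9 [0.5375 0.1024 0.06  ] [0.534 0.1   0.089]
top notch_mark [316.9 325.5] 0.75 [0.4605 0.0385 0.06  ] [0.461 0.038 0.06 ]
top notch_mark [395.4 284.9] 0.22 [ 0.5424 -0.1157  0.06  ] [ 0.533 -0.101  0.148]
top sleeve_grip [413.  302.7] 0.49 [ 0.499  -0.1246  0.184 ] [ 0.496 -0.117  0.222]
top screw_axis [392.1 287.9] 0.91 [ 0.5363 -0.1091  0.06  ] [ 0.534 -0.105  0.086]
top screw_axis [322.1 225.7] 0.62 [0.6606 0.0321 0.06  ] [ 0.675  0.032 -0.   ]
scene lever_grip [256.8 202.1] 0.79 [0.4772 0.0545 0.114 ] [0.483 0.047 0.126]
scene lever_pivot [307.3 217.9] 0.87 [0.5487 0.1025 0.06  ] [0.553 0.095 0.072]
scene notch_mark [240.1 223.4] 0.73 [0.4519 0.0326 0.06  ] [0.452 0.033 0.06 ]
scene notch_mark [387.1 232.9] 0.4 [0.686  0.1447 0.06  ] [0.68  0.166 0.028]
scene sleeve_grip [198.  262.2] 0.75 [ 0.4953 -0.1215  0.184 ] [ 0.506 -0.13   0.205]
scene screw_axis [233.3 308.9] 0.92 [ 0.5353 -0.1131  0.06  ] [ 0.546 -0.124  0.089]
t 8.25 tcp [0.3483 0.109  0.2461] units [-0.261 -1.067  0.024]
[[-0.941 -0.338 -0.001]
 [-0.338  0.941 -0.   ]
 [ 0.001  0.    -1.   ]]
```

View pics/scene4.png

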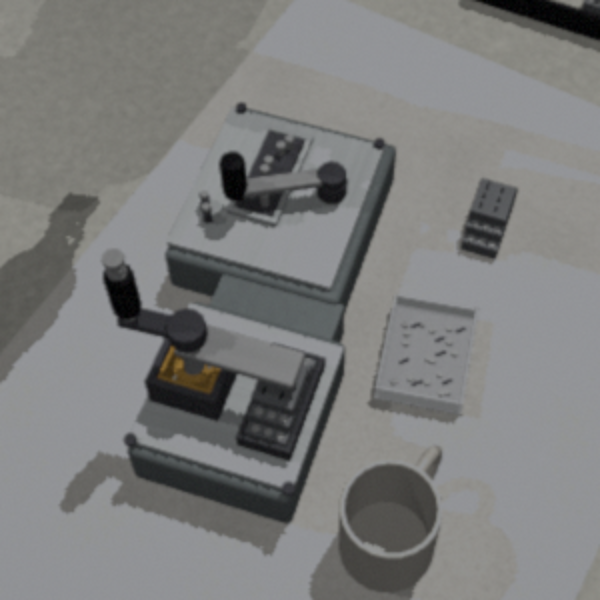

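The lever bar (crop 235,175 → 330,185) points at the mark (205,207), the nut has risen and the knob is clear. The sleeve is at (122,290). Next is the sleeve.

Call:
arm_command(targets="-0.0294 -0.134 0 0;-0.0294 -0.134 0 0;-0.0294 -0.134 0 0;-0.0294 -0.134 0 0;-0.0294 -0.134 0 0;-0.0294 -0.134 0 0;-0.0294 -0.134 0 0;-0.0294 -0.134 0 0;0 0 0.05 0;0 0 0.07 0;0 0 0.07 0;0 0 0.07 0;0 0 0.064 0;0 0 0 0;0 0 0 0")

```text
time_s: 9.75
eef_pos: [0.4938, -0.1227, 0.1651]
orientation: [0.54, -3.094, -0.001]
contact_force: [0.6, 0.1, 0.6]
opening: 0.075
grip_force: 0.0
```

Call:
arm_command(targets="0 0 0 0;0 0 0 0;0 0 0 0;0 0 0 0;0 0 0 0;0 0 0 0;0 0 0 0;0 0 0 0", fingers=10, grip_force=25)

```text
time_s: 10.55
eef_pos: [0.4945, -0.1232, 0.1654]
orientation: [-0.54, 3.094, -0.0]
contact_force: [1.6, -0.8, -0.2]
opening: 0.0212
grip_force: 26.9
```

```bash
python3 - <<'E'
from h import *
c=arm.camera("scene");cv2.imwrite("pics/s5.png",cv2.resize(c["color"][120:420,140:440,::-1],None,fx=2,fy=2))
s,M=tool();print(s["time_s"],s["eef_pos"],s["contact_force"],s["opening"],s["grip_force"],s["qpos"]);print(M.round(3))
E
```

```text
10.6 [ 0.49448464 -0.1231706   0.16539499] [ 2.12094098 -0.27903186  0.50895143] 0.021578468183384495 26.890060901641846 [-3.44837272e-01 -7.50959030e-02  1.81893517e+00  1.05000446e-04
  1.39727483e+00 -2.26099267e+00]
[[-0.941 -0.339  0.   ]
 [-0.339  0.941 -0.   ]
 [-0.    -0.    -1.   ]]
```

View pics/s5.png

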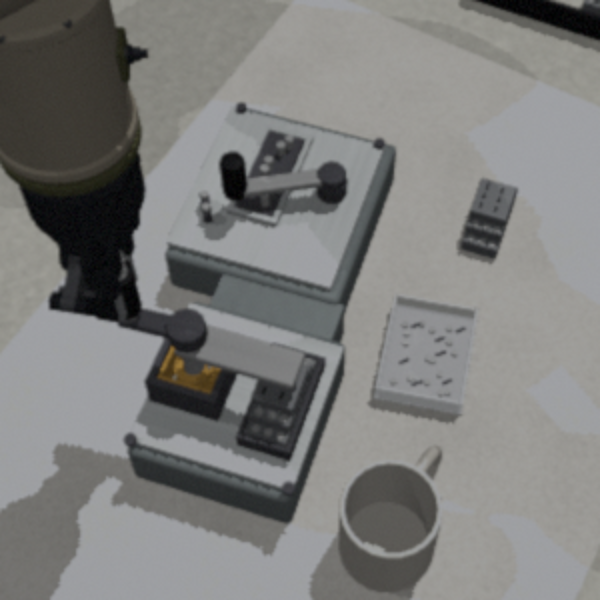

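The fingers hold the sleeve at crop (100,295), 21.5 mm open. I'll write a circle-row helper and use strap depth to track the lift.

```bash
cat > circ.py <<'E'
from h import *
C=np.array([.5375,-.1105]);P0=np.array([.4945,-.1234]);r=.045
M2=np.array([[-.941,-.339],[-.339,.941]])
f0=np.arctan2(*(P0-C)[::-1])
def cum(th,off=(0,0)):  # rounded tool units from the start
    p=C+np.array(off)+r*np.array([np.cos(f0+th),np.sin(f0+th)])
    return (M2.T@(p-P0)/.25).round(3)
def rows(a,b,n,offa=(0,0),offb=(0,0)):
    w=np.linspace(0,1,n+1);offa,offb=np.array(offa),np.array(offb)
    q=[cum(a+(b-a)*t,offa+(offb-offa)*t) for t in w]
    print(";".join(f"{d[0]:.3f} {d[1]:.3f} 0 0" for d in np.diff(q,axis=0)))
def strap():
    # world height over a box on the strap, 25..60 mm beyond the screw
    for n in("scene","top"):
        c=arm.camera(n);K=np.array(c["intrinsics"]);T=np.array(c["pose"])
        v,u=np.mgrid[0:480,0:640];z=c["z_map"]
        X=np.stack([(u-K[0,2])/K[0,0]*z,(v-K[1,2])/K[1,1]*z,z],-1)@T[:3,:3].T+T[:3,3]
        d=X[...,:2]-C;e=np.array([np.cos(.176),np.sin(.176)])
        al=d@e;ac=d@np.array([-e[1],e[0]])
        m=(al>.028)&(al<.062)&(abs(ac)<.008)&(X[...,2]>.115)&(X[...,2]<.19)
        if m.sum()>5: print(n,m.sum(),"strap mm",round(1e3*np.median(X[...,2][m]),2),round(1e3*X[...,2][m].mean(),2),"sd",round(1e3*X[...,2][m].std(),2))
        cv2.imwrite(f"pics/last_{n}.png",c["color"][:,:,::-1])
def st(th=None,off=(0,0)):
    s=arm.get_state();f=s["contact_force"];p=s["eef_pos"]
    print("t",round(s["time_s"],2),"tcp",p.round(4),"F",f.round(2),"op",round(s["opening"],4),"g",round(s["grip_force"],1))
    if th is not None:
        a=f0+th;print(" radial",round(f[0]*np.cos(a)+f[1]*np.sin(a),2),"tang",round(-f[0]*np.sin(a)+f[1]*np.cos(a),2))
E
python3 - <<'E'
from circ import *
st(0);strap();rows(0,1.2,12)
E
```

```text
t 10.6 tcp [ 0.4945 -0.1232  0.1654] F [ 2.12 -0.28  0.51] op 0.0216 g 26.9
 radial -1.95 tang 0.88
scene 224 strap mm 132.84 132.95 sd 1.35
top 154 strap mm 130.77 130.6 sd 1.56
0.001 -0.018 0 0;-0.002 -0.018 0 0;-0.004 -0.018 0 0;-0.005 -0.017 0 0;-0.007 -0.016 0 0;-0.008 -0.016 0 0;-0.011 -0.015 0 0;-0.011 -0.014 0 0;-0.013 -0.012 0 0;-0.014 -0.012 0 0;-0.015 -0.010 0 0;-0.016 -0.008 0 0
```

Call:
arm_command(targets="0.001 -0.018 0 0;-0.002 -0.018 0 0;-0.004 -0.018 0 0;-0.005 -0.017 0 0;-0.007 -0.016 0 0;-0.008 -0.016 0 0;-0.011 -0.015 0 0;-0.011 -0.014 0 0;-0.013 -0.012 0 0;-0.014 -0.012 0 0;-0.015 -0.010 0 0;-0.016 -0.008 0 0;0 0 0 0")

```text
time_s: 12.0
eef_pos: [0.5347, -0.1562, 0.1657]
orientation: [-0.539, 3.094, -0.003]
contact_force: [-0.2, -4.8, 0.6]
opening: 0.0213
grip_force: 27.0
```

```bash
python3 - <<'E'
from circ import *
st(1.2);strap();st(1.2);rows(1.2,1.7,6)
E
```

```text
t 12.0 tcp [ 0.5347 -0.1562  0.1657] F [-0.22 -4.77  0.64] op 0.0213 g 27.0
 radial 4.78 tang 0.16
scene 217 strap mm 134.45 134.45 sd 1.23
top 159 strap mm 131.72 131.69 sd 1.33
t 12.1 tcp [ 0.5347 -0.1562  0.1658] F [-0.36 -5.94 -0.14] op 0.0209 g 27.0
 radial 5.95 tang 0.11
-0.014 -0.005 0 0;-0.014 -0.005 0 0;-0.015 -0.003 0 0;-0.015 -0.002 0 0;-0.015 -0.001 0 0;-0.015 0.001 0 0
```

```bash
cat > m.py <<'E'
from circ import *
import sys
st(float(sys.argv[1]));strap()
E
python3 - <<'E'
from circ import *
o=(0,-.001)
rows(1.2,1.7,5,(0,0),o)
for a in np.arange(1.7,4.6,.5): rows(a,a+.5,5,o,o)
E
```

```text
-0.017 -0.007 0 0;-0.017 -0.006 0 0;-0.017 -0.004 0 0;-0.018 -0.002 0 0;-0.017 0.000 0 0
-0.018 0.002 0 0;-0.018 0.004 0 0;-0.017 0.006 0 0;-0.016 0.007 0 0;-0.016 0.009 0 0
-0.014 0.011 0 0;-0.014 0.012 0 0;-0.012 0.013 0 0;-0.011 0.014 0 0;-0.009 0.016 0 0
-0.008 0.016 0 0;-0.006 0.017 0 0;-0.005 0.017 0 0;-0.002 0.018 0 0;-0.001 0.018 0 0
0.001 0.018 0 0;0.003 0.018 0 0;0.004 0.017 0 0;0.006 0.017 0 0;0.008 0.016 0 0
0.010 0.016 0 0;0.011 0.014 0 0;0.012 0.013 0 0;0.014 0.012 0 0;0.014 0.010 0 0
0.016 0.009 0 0;0.016 0.008 0 0;0.018 0.005 0 0;0.017 0.004 0 0;0.018 0.002 0 0
```

Call:
arm_command(targets="-0.017 -0.007 0 0;-0.017 -0.006 0 0;-0.017 -0.004 0 0;-0.018 -0.002 0 0;-0.017 0.000 0 0;0 0 0 0")

```text
time_s: 12.7
eef_pos: [0.5566, -0.1523, 0.1656]
orientation: [-0.54, 3.093, -0.001]
contact_force: [2.6, -5.2, -0.7]
opening: 0.0211
grip_force: 27.0
```

```bash
python3 m.py 1.7
```

```text
t 12.7 tcp [ 0.5566 -0.1523  0.1656] F [ 2.61 -5.17 -0.67] op 0.0211 g 27.0
 radial 5.78 tang 0.27
scene 214 strap mm 135.05 134.98 sd 1.34
top 156 strap mm 132.41 132.39 sd 1.55
```

Call:
arm_command(targets="-0.018 0.002 0 0;-0.018 0.004 0 0;-0.017 0.006 0 0;-0.016 0.007 0 0;-0.016 0.009 0 0;0 0 0 0")

```text
time_s: 13.4
eef_pos: [0.5742, -0.138, 0.1657]
orientation: [-0.541, 3.093, -0.0]
contact_force: [4.6, -3.3, 0.1]
opening: 0.0212
grip_force: 27.0
```

```bash
python3 m.py 2.2
```

```text
t 13.4 tcp [ 0.5742 -0.138   0.1657] F [ 4.61 -3.31  0.13] op 0.0212 g 27.0
 radial 5.67 tang 0.16
scene 206 strap mm 135.53 135.64 sd 1.34
top 50 strap mm 132.92 132.91 sd 1.41
```

Call:
arm_command(targets="-0.014 0.011 0 0;-0.014 0.012 0 0;-0.012 0.013 0 0;-0.011 0.014 0 0;-0.009 0.016 0 0;0 0 0 0")

```text
time_s: 14.1
eef_pos: [0.5825, -0.1168, 0.1656]
orientation: [-0.541, 3.093, 0.001]
contact_force: [5.1, -0.4, -1.7]
opening: 0.0213
grip_force: 27.0
```

```bash
python3 m.py 2.7
```

```text
t 14.1 tcp [ 0.5825 -0.1168  0.1656] F [ 5.14 -0.38 -1.66] op 0.0213 g 27.0
 radial 5.14 tang 0.4
scene 66 strap mm 128.36 131.27 sd 11.99
```

Call:
arm_command(targets="-0.008 0.016 0 0;-0.006 0.017 0 0;-0.005 0.017 0 0;-0.002 0.018 0 0;-0.001 0.018 0 0;0 0 0 0")

```text
time_s: 14.8
eef_pos: [0.5795, -0.0946, 0.1652]
orientation: [-0.541, 3.094, 0.002]
contact_force: [4.5, 2.8, -0.7]
opening: 0.0213
grip_force: 26.9
```

```bash
python3 m.py 3.2
```

```text
t 14.8 tcp [ 0.5795 -0.0946  0.1652] F [ 4.5   2.76 -0.66] op 0.0213 g 26.9
 radial 5.17 tang 1.06
scene 335 strap mm 138.54 144.41 sd 19.68
top 11 strap mm 140.35 138.59 sd 4.35
```

```bash
python3 - <<'E'
import cv2
a=cv2.imread("pics/last_scene.png")[240:380,170:330];b=cv2.imread("pics/last_top.png")[210:330,340:480]
a=cv2.resize(a,(480,420));b=cv2.resize(b,(310,420*120*310//(140*310)*1))
b=cv2.resize(b,(310,420));cv2.imwrite("pics/s8.png",cv2.hconcat([a,b]))
E
```

```text
(no output)
```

View pics/s8.png

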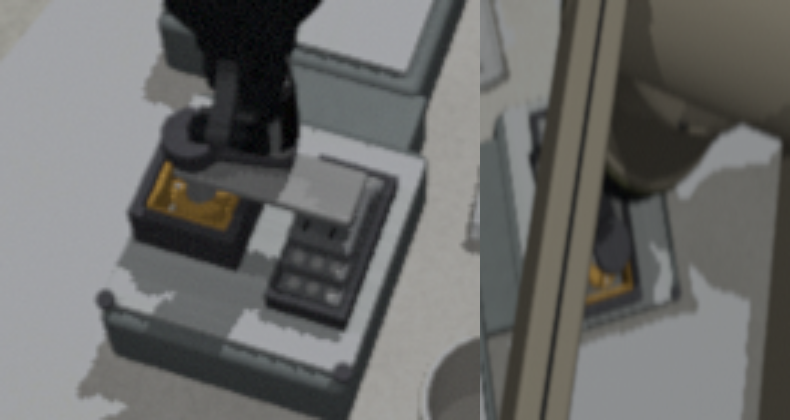

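The left half (scene) shows the strap's outer end free at about crop (320,190), while the fingers cover the rest. I'll measure that patch.

```bash
cat > m.py <<'E'
from circ import *
import sys
st(float(sys.argv[1]))
c=arm.camera("scene");cv2.imwrite(f"pics/m{sys.argv[1]}.png",c["color"][:,:,::-1])
K=np.array(c["intrinsics"]);T=np.array(c["pose"]);v,u=np.mgrid[0:480,0:640];z=c["z_map"]
X=np.stack([(u-K[0,2])/K[0,0]*z,(v-K[1,2])/K[1,1]*z,z],-1)@T[:3,:3].T+T[:3,3]
d=X[...,:2]-C;e=np.array([np.cos(.176),np.sin(.176)]);al=d@e;ac=d@np.array([-e[1],e[0]])
for a,b in((.028,.062),(.058,.075)):
    m=(al>a)&(al<b)&(abs(ac)<.009)&(X[...,2]>.12)&(X[...,2]<.143);w=X[...,2][m]*1e3
    if m.sum(): print(a,m.sum(),np.percentile(w,[10,50,90]).round(1))
E
python3 m.py 3.2
```

```text
t 14.9 tcp [ 0.5796 -0.095   0.1653] F [ 3.79  3.06 -1.16] op 0.0212 g 27.0
 radial 4.61 tang 1.57
0.028 233 [127.4 129.4 141.1]
0.058 123 [127.3 128.8 130.3]
```

The strap is at 128.8 mm against about 136.8 expected on the thread. It has dropped, at roughly θ = 2.45 to 2.55. Now I'll turn forward to θ = 0, where the strap is in view, and check.

```bash
python3 - <<'E'
from circ import *
o=(0,-.001)
rows(3.2,1.6,14,o,o);rows(1.6,0,14,o,o)
E
```

```text
0.001 -0.020 0 0;0.003 -0.021 0 0;0.006 -0.019 0 0;0.008 -0.019 0 0;0.010 -0.018 0 0;0.012 -0.017 0 0;0.014 -0.015 0 0;0.016 -0.014 0 0;0.016 -0.011 0 0;0.019 -0.010 0 0;0.019 -0.008 0 0;0.020 -0.005 0 0;0.020 -0.003 0 0;0.021 0.000 0 0
0.020 0.001 0 0;0.020 0.004 0 0;0.020 0.006 0 0;0.019 0.009 0 0;0.017 0.011 0 0;0.016 0.012 0 0;0.015 0.014 0 0;0.013 0.016 0 0;0.012 0.017 0 0;0.009 0.019 0 0;0.007 0.019 0 0;0.004 0.020 0 0;0.003 0.021 0 0;0.000 0.020 0 0
```

Call:
arm_command(targets="0.001 -0.020 0 0;0.003 -0.021 0 0;0.006 -0.019 0 0;0.008 -0.019 0 0;0.010 -0.018 0 0;0.012 -0.017 0 0;0.014 -0.015 0 0;0.016 -0.014 0 0;0.016 -0.011 0 0;0.019 -0.010 0 0;0.019 -0.008 0 0;0.020 -0.005 0 0;0.020 -0.003 0 0;0.021 0.000 0 0;0 0 0 0")

```text
time_s: 16.45
eef_pos: [0.5503, -0.1546, 0.1651]
orientation: [0.539, -3.094, 0.001]
contact_force: [0.6, -5.1, 0.2]
opening: 0.0215
grip_force: 26.9
```

```bash
python3 m.py 1.6
```

```text
t 16.45 tcp [ 0.5503 -0.1546  0.1651] F [ 0.59 -5.14  0.22] op 0.0215 g 26.9
 radial 5.07 tang -1.06
0.028 241 [124.7 126.8 128.7]
0.058 123 [124.8 126.6 128.6]
```

Call:
arm_command(targets="0.020 0.001 0 0;0.020 0.004 0 0;0.020 0.006 0 0;0.019 0.009 0 0;0.017 0.011 0 0;0.016 0.012 0 0;0.015 0.014 0 0;0.013 0.016 0 0;0.012 0.017 0 0;0.009 0.019 0 0;0.007 0.019 0 0;0.004 0.020 0 0;0.003 0.021 0 0;0.000 0.020 0 0;0 0 0 0")

```text
time_s: 18.0
eef_pos: [0.4943, -0.1234, 0.1655]
orientation: [-0.541, 3.094, 0.0]
contact_force: [4.5, 3.2, -1.2]
opening: 0.0211
grip_force: 26.9
```

```bash
python3 m.py 0.0; python3 -c "
from circ import *
o=(0,-.001)
rows(0,-1.6,14,o,o);rows(-1.6,-2.6,9,o,o);rows(-2.6,-3.73,10,o,o)"
```

```text
t 18.0 tcp [ 0.4943 -0.1234  0.1655] F [ 4.45  3.2  -1.2 ] op 0.0211 g 26.9
 radial -5.18 tang -1.78
0.028 248 [123.1 125.  126.6]
0.058 123 [123.1 124.5 126.6]
-0.003 0.021 0 0;-0.004 0.020 0 0;-0.007 0.019 0 0;-0.009 0.019 0 0;-0.011 0.017 0 0;-0.013 0.016 0 0;-0.015 0.014 0 0;-0.016 0.013 0 0;-0.018 0.011 0 0;-0.018 0.008 0 0;-0.020 0.006 0 0;-0.020 0.005 0 0;-0.020 0.001 0 0;-0.021 0.000 0 0
-0.020 -0.003 0 0;-0.019 -0.005 0 0;-0.019 -0.007 0 0;-0.018 -0.009 0 0;-0.016 -0.011 0 0;-0.016 -0.013 0 0;-0.014 -0.014 0 0;-0.012 -0.016 0 0;-0.010 -0.017 0 0
-0.009 -0.019 0 0;-0.006 -0.019 0 0;-0.004 -0.020 0 0;-0.002 -0.020 0 0;0.001 -0.020 0 0;0.002 -0.021 0 0;0.005 -0.019 0 0;0.007 -0.019 0 0;0.010 -0.018 0 0;0.011 -0.017 0 0
```

Call:
arm_command(targets="-0.003 0.021 0 0;-0.004 0.020 0 0;-0.007 0.019 0 0;-0.009 0.019 0 0;-0.011 0.017 0 0;-0.013 0.016 0 0;-0.015 0.014 0 0;-0.016 0.013 0 0;-0.018 0.011 0 0;-0.018 0.008 0 0;-0.020 0.006 0 0;-0.020 0.005 0 0;-0.020 0.001 0 0;-0.021 0.000 0 0;0 0 0 0")

```text
time_s: 19.55
eef_pos: [0.526, -0.0679, 0.1651]
orientation: [0.54, -3.094, 0.001]
contact_force: [2.6, -4.0, -0.5]
opening: 0.0215
grip_force: 26.9
```

```bash
python3 m.py -1.6
```

```text
t 19.55 tcp [ 0.526  -0.0679  0.1651] F [ 2.56 -3.99 -0.52] op 0.0215 g 26.9
 radial -4.52 tang -1.43
0.028 234 [121.2 122.7 124.6]
0.058 118 [121.5 122.8 124.8]
```

Call:
arm_command(targets="-0.020 -0.003 0 0;-0.019 -0.005 0 0;-0.019 -0.007 0 0;-0.018 -0.009 0 0;-0.016 -0.011 0 0;-0.016 -0.013 0 0;-0.014 -0.014 0 0;-0.012 -0.016 0 0;-0.010 -0.017 0 0;0 0 0 0")

```text
time_s: 20.6
eef_pos: [0.5682, -0.0781, 0.1654]
orientation: [-0.539, 3.094, 0.0]
contact_force: [0.3, -1.1, -0.4]
opening: 0.0213
grip_force: 26.9
```

```bash
python3 m.py -2.6
```

```text
t 20.6 tcp [ 0.5682 -0.0781  0.1654] F [ 0.26 -1.06 -0.38] op 0.0213 g 26.9
 radial -0.61 tang -0.9
0.028 216 [120.7 122.  123.7]
0.058 100 [120.7 121.9 123.6]
```

Call:
arm_command(targets="-0.009 -0.019 0 0;-0.006 -0.019 0 0;-0.004 -0.020 0 0;-0.002 -0.020 0 0;0.001 -0.020 0 0;0.002 -0.021 0 0;0.005 -0.019 0 0;0.007 -0.019 0 0;0.010 -0.018 0 0;0.011 -0.017 0 0;0 0 0 0;0 0 0 0")

```text
time_s: 21.85
eef_pos: [0.5806, -0.1255, 0.1657]
orientation: [-0.538, 3.094, -0.003]
contact_force: [5.0, -2.7, -1.9]
opening: 0.0215
grip_force: 26.9
```

```bash
sed -i 's/>.12)/>.112)/' m.py; python3 m.py -3.73; python3 -c "
from h import *
c=arm.camera('scene');cv2.imwrite('pics/fin.png',cv2.resize(c['color'][120:420,140:440,::-1],None,fx=2,fy=2))
for q,z in dict(lever_grip=.114,lever_pivot=.06,notch_mark=.06).items():
  for r in arm.tip_of('scene',q)[:1]: print(q,r,at_z(c,r['xy'],z).round(4))"
```

```text
t 21.85 tcp [ 0.5806 -0.1255  0.1657] F [ 4.96 -2.75 -1.86] op 0.0215 g 26.9
 radial 5.55 tang -1.17
0.028 127 [118.3 119.9 121.9]
0.058 119 [118.1 119.8 121.8]
lever_pivot {'xy': [303.9, 217.5], 'p': 0.94} [0.543  0.1002 0.06  ]
```

View pics/fin.png

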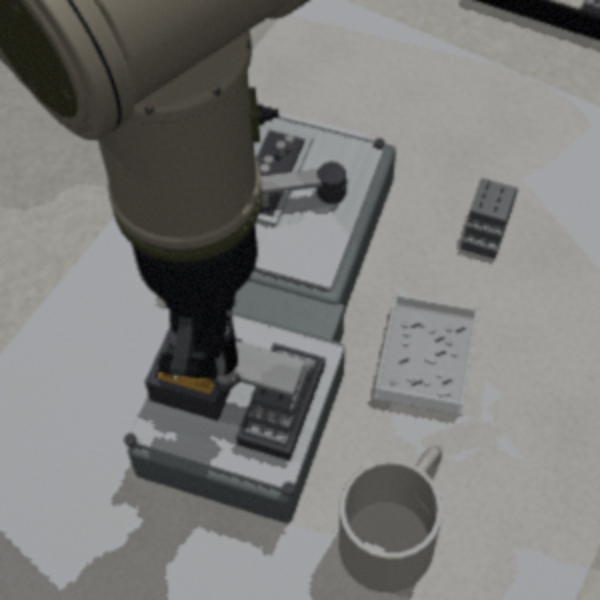

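The strap is at 119.9 mm against a target of 119.6 to 120.9. The lever bar (crop 260–330,185) is unmoved, the bystanders are in place, and the sleeve is held with 27 N. I'm handing in.

```bash
python3 -c "
from workcell import arm
print(arm.job_done())"
```

```text
the job is handed in; nothing more can be done
None
```

I handed the job in at about 22 s; the result call gave no verdict. By my measurements the lever is in the marked notch, the screw dropped off the thread and was turned forward one full turn, and the gripper holds the crank handle at rest with 27 N.

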